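# Press a label holder behind the lip of a bauble display

### The job

Lift the wide label holder out of its wooden card stand and push it upright down behind the metal lip on the far side of the bauble display riser, until the sprung bar in the slot is pressed fully down. Finish while still holding it pressed home there, so that it can be fastened: do not let go. Leave the narrow holder and the other things on the table where they are.

Things in the scene. Friction and masses are not known exactly. Their poses are not given: they have to be found in the camera images.
- holder: the wide label holder: a flat white upright plate, 10 mm thick (its x), 70 mm wide (its y), 95 mm tall (its z), about 0.1 kg, with a paper card on both faces (either face may look outward). Origin: middle of its lower edge. It starts standing upright in the groove of one of two wooden card stands, its lower edge 8 mm above the table, its upper 75 mm free above the stand.
- narrow_holder: the narrow label holder, which is not wanted: same white plate, same thickness and height but only 42 mm wide, standing in the other card stand. Origin: middle of its lower edge.
- stand_a: wooden card stand holding the wide label holder, fixed to the table: block 60 mm (x) by 110 mm (y) by 28 mm high with a groove 14 mm wide along its y, groove floor 8 mm above the table. Origin: centre of its underside. It may be at either of two places on the table's right (-y) half.
- stand_b: identical fixed wooden card stand, holding the narrow label holder. Origin: centre of its underside.
- riser: low wooden display riser, fixed to the table, about 200 mm deep (x), 240 mm long (y), 80 mm high, with a card tray of small baubles on it (top 106 mm above the table, 85 mm or more from the middle of the slot). Its own +x face, away from the robot, carries the label channel. Origin: centre of its underside.
- slot_mouth (a point): centre of the open top of the label slot on the riser, 80 mm above the table, 97 mm along the riser's x from its origin; axes as the riser's. The slot is between the riser's front panel and an aluminium lip, is open upward, 14 mm wide (x) and 80 mm long (y) between end cheeks. The lip's and the panel's upper 10 mm are flared, so the mouth is about 26 mm wide. The straight part begins 10 mm below this point.
- sprung_bar (a joint): travel of the sprung grey bar lying in the bottom of the slot, in m: 0 = up, its top 25 mm below the slot mouth; 0.010 = pressed fully down on its stop, its top 35 mm below the slot mouth. The spring pushes up with 3 N at 0 and 9 N at 0.010, so the holder's weight does not move it and it rises again when let go.
- tealight: aluminium tea light, 38 mm across, 17 mm high, loose on the table. Origin: centre of its underside.
- red_spool: red ribbon spool lying flat, 64 mm across, 28 mm high, loose. Origin: centre of its underside.
- gold_spool: gold ribbon spool lying flat, 70 mm across, 22 mm high, loose. Origin: centre of its underside.
- tin: round red tin, 90 mm across, 70 mm high, loose. Origin: centre of its underside.
- glitter_jar: small jar, 48 mm across, 62 mm high, loose. Origin: centre of its underside.
- glue_stick_box: flat cardboard box, 50 by 100 by 22 mm, loose. Origin: centre of its underside.
Not all that is in view belongs to the job. Leave any red or yellow look-alike of the holder alone.

How it is judged:
By the outcome, as a careful person would: the job done as asked, in the order asked, and still so for the second after the job is handed in, while the arm keeps its last pose, push and grip.
It also fails if it takes over 32 s, if anything falls off the work surface, if the arm or the gripper's body presses on something with over 40 N, if the wrist force passes 120 N, or if a joint passes its speed limit or range.

### The arm

A 6-joint arm with a two-finger parallel gripper is mounted at the origin on the work surface. World frame = base frame: x ahead of the robot, y to its left, z up, the work surface at z = 0. Lengths are in mm, angles in rad, forces in N, time in s.
With the tool pointing down it reaches from about 300 to 775 mm from the base axis. Payload 14.6 kg.
Tool frame: the origin (TCP) lies at the very end of the fingers, on their centre line; the grasp point (between the pads) lies 19 mm behind it (r.pinch_z is the distance from the TCP to the grasp point, in mm); z points along the fingers, y is the line along which they close (so a half turn about z gives the same grasp; the last joint's range is limited). The gripper opens to 94 mm and grips with 3 to 60 N. Pads are 16 mm wide; open, the fingers measure 119 mm over their backs; the gripper's body (75 mm by 177 mm) begins 78 mm behind the grasp point.
Start: joints at [1.039, 0.3, 1.521, -0, 1.321, -0.067], TCP at [246.53, 491.642, 205.446] pointing down, gripper open.
Joint ranges: [-3.03, 3.03], [-0.79, 2.21], [0.23, 2.52], [-1.04, 4.18], [0, 3.07], [-2.55, 2.55]. Speed limits (rad/s): [2.22, 2.22, 2.57, 3.14, 3.14, 3.14].

### API

Orientations are given as a unit quaternion [w, x, y, z].
In Python, from plant import r gives the robot as it stands. Calls block until the motion is done:
- r.move_pose(position, orientation): joint-space move of the TCP to a pose.
- r.line_to(position, v=150, attitude=None): straight line of the TCP; attitude=None keeps the orientation; v is the mean speed in mm/s.
- r.move_joints(angles): joint-space move.
- r.set_gripper(opening): opening from 0.0 (shut) to 1.0 (fully open); the grip force is fixed at half the most; returns when the fingers have stopped.
- r.hold(seconds).
- r.solve_ik(position, orientation): joint angles nearest the present ones, or None.
- r.grab_frame(name): name is "side" or "top" or "wrist"; returns a dict with "img" (480x640x3 uint8, red, green, blue), "fx", "fy", "cx", "cy" (pixels), "pose" (4x4, takes a point from camera to world coordinates); the wrist camera has in their place "tool_from_camera" (4x4, takes a point from camera to tool coordinates, whose origin is the TCP and whose axes are the flange's). Camera axes: x right, y down, z forward; pixel columns grow to the right and rows downward; lengths in mm; the calibration is good to about 2 mm. The wrist camera is an equidistant fisheye: a pixel r from the principal point sees the ray r / f radians off the axis. A picture is of the moment at which its call begins: read the wrist's pose just before it. There is no depth.
A pose or a line that the arm cannot do raises r.IKError and nothing moves.
- r.job_done(): hands the job in; it is judged then, once.
Readings, each from a call of its own:
- r.read_clock(): time.
- r.read_qpos(): joint angles.
- r.read_qd(): joint speeds.
- r.read_joint_torque(): joint torques, N m.
- r.read_tool_pos(): TCP position.
- r.read_eef_rot(): TCP orientation.
- r.read_force(): force on the tool from outside, world axes, zero at the start.
- r.read_ft_torque(): the same for the moment, N m.
- r.read_finger_gap(): opening from 0.0 (shut) to 1.0 (fully open).
- r.read_grip_force(): force on a finger pad.
Only numpy, scipy, OpenCV 4.12 (cv2) and the standard library are available. Lean on these libraries where they do the work, as an engineer would, in place of code of your own. Each camera call takes 0.05 s, during which the arm holds its last target. There are 200 camera calls.

## Working session

There is one attempt and no reset: what is moved stays moved. The work goes in short steps, each a Python script; the robot and the scene stay as the last script left them, time stands still between calls to the robot, and variables do not carry over. Pictures are saved under pics/ and viewed, at most 10 in all, crops included, and the job is handed in when it is done.

```bash
mkdir -p pics; ls; python3 - <<'E'
from plant import r
import cv2, numpy as np, pickle
for n in ("top","side"):
    f=r.grab_frame(n); cv2.imwrite(f"pics/{n}0.png",f["img"][:,:,::-1]); pickle.dump(f,open(f"{n}.pkl","wb"))
    print(n,f["fx"],f["fy"],f["cx"],f["cy"],np.round(f["pose"],3).tolist())
print(r.read_clock(),r.read_eef_rot(),r.pinch_z)
E
```

```text
pics
top 590.5044421924432 590.5044421924432 330.59364409516144 235.82653781131384 [[-0.004, -0.989, 0.15, 295.27], [-1.0, 0.005, 0.003, -99.865], [-0.004, -0.15, -0.989, 1498.929], [0.0, 0.0, 0.0, 1.0]]
side 521.9125759951311 521.9125759951311 315.90558956011796 233.21620652497063 [[0.714, -0.392, 0.58, -89.563], [-0.7, -0.386, 0.601, -713.254], [-0.011, -0.835, -0.55, 640.688], [0.0, 0.0, 0.0, 1.0]]
0.1 [-1.55276699e-04  2.30307699e-01  9.73117728e-01 -4.75535092e-04] 18.8
```

View pics/top0.png

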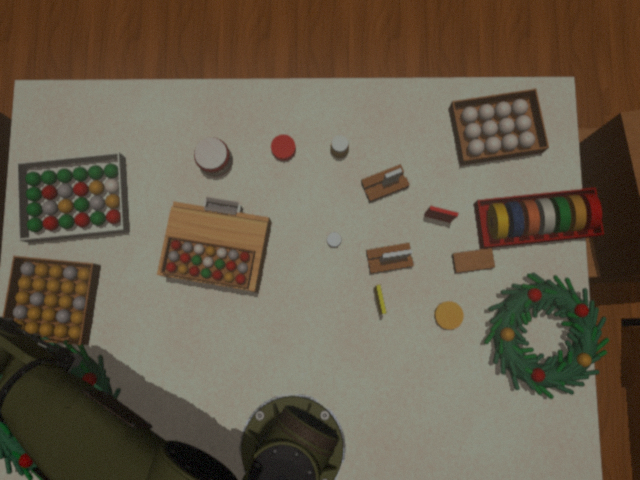

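View pics/side0.png

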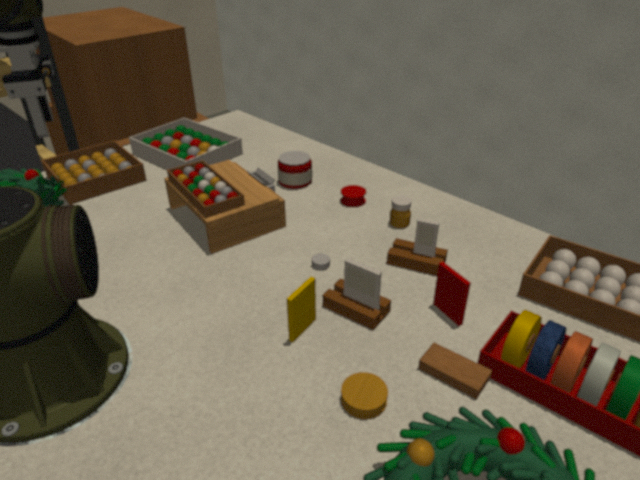

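The top view shows white plates at (397,255) and (393,175), each in a brown stand. The riser is at (215,248), with its channel at (223,205). In the side view, the candidates for the holder are:
- white plate (361,285), which looks wide
- white plate (427,238), which looks narrow
- yellow look-alike (302,308)
- red look-alike (450,293)

I choose (361,285) and will check it in a close crop.

```bash
python3 - <<'E'
import cv2, numpy as np
t=cv2.imread("pics/top0.png"); s=cv2.imread("pics/side0.png")
R=lambda im,x,y:cv2.resize(im[y:y+60,x:x+80],(400,300),interpolation=cv2.INTER_CUBIC)
c=np.vstack([np.hstack([R(t,350,225),cv2.resize(s[255:333,318:422],(400,300),interpolation=cv2.INTER_CUBIC)]),
 np.hstack([R(t,180,180),cv2.resize(t[195:300,150:290],(400,300),interpolation=cv2.INTER_CUBIC)])])
cv2.imwrite("pics/crop1.png",c)
E
```

```text
(no output)
```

View pics/crop1.png

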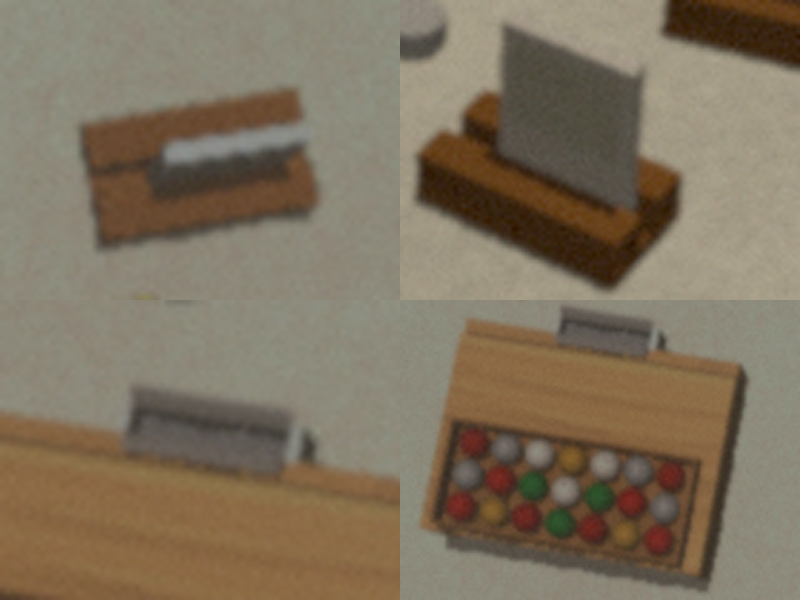

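The crop shows the chosen plate as wide (about 70 of the stand's 110 mm), white and in the near stand. The lip and channel are on the riser's far edge. Next I turn these pixels into positions.

```bash
cat > h.py <<'E'
import numpy as np, pickle, cv2
def ray(f,u,v):
    d=np.array([(u-f["cx"])/f["fx"],(v-f["cy"])/f["fy"],1.]); P=f["pose"]
    return P[:3,3],P[:3,:3]@d
def onz(f,p,z):
    o,d=ray(f,*p); return (o+d*(z-o[2])/d[2])[:2]
def quat(a): return [0,np.cos(a/2),np.sin(a/2),0]   # tool down, tool x at yaw a, tool y at a-90deg
def wrist(r,name):
    "fisheye picture with world pose of the camera"
    p,q=np.array(r.read_tool_pos()),r.read_eef_rot(); f=r.grab_frame("wrist")
    from scipy.spatial.transform import Rotation as R
    T=np.eye(4); T[:3,:3]=R.from_quat(np.roll(q,-1)).as_matrix(); T[:3,3]=p
    f["pose"]=T@f["tool_from_camera"]; pickle.dump(f,open(name+".pkl","wb")); cv2.imwrite(f"pics/{name}.png",f["img"][:,:,::-1]); return f
def fray(f,u,v):
    x,y=(u-f["cx"])/f["fx"],(v-f["cy"])/f["fy"]; t=np.hypot(x,y); s=np.sin(t)/t
    return f["pose"][:3,3],f["pose"][:3,:3]@np.array([x*s,y*s,np.cos(t)])
def fonz(f,p,z):
    o,d=fray(f,*p); return (o+d*(z-o[2])/d[2])[:2]
E
python3 - <<'E'
from h import *
f=pickle.load(open("top.pkl","rb")); g=pickle.load(open("side.pkl","rb"))
a=lambda p,q:np.degrees(np.arctan2(*(p-q)[::-1]))
def seg(n,P,z):
    W=[onz(f,p,z) for p in P]
    print(n,*[np.round(w,1) for w in W],"mid",np.round(np.mean(W,0),1),"len",*[round(np.linalg.norm(W[i]-W[i-1]),1) for i in range(len(W))],"ang",round(a(W[0],W[1]),1))
seg("holder top",[(350+165/5,225+152/5),(350+305/5,225+130/5)],103)
seg("stand",[(350+x/5,225+y/5) for x,y in [(82,125),(295,90),(318,210),(100,243)]],28)
seg("riser far edge",[(150+x*.35,195+y*.35) for x,y in [(468,20),(742,65)]],80)
seg("lip outer",[(180+x/5,180+y/5) for x,y in [(132,85),(295,110)]],80)
seg("panel inner",[(180+x/5,180+y/5) for x,y in [(125,148),(285,172)]],80)
for n,P in (("side holder top",[(318+105*.26,255+25*.26),(318+240*.26,255+72*.26)]),):
    W=[onz(g,p,103) for p in P]; print(n,W,np.mean(W,0),a(*W))
E
```

```text
holder top [ 459. -220.] [ 469.3 -286.8] mid [ 464.2 -253.4] len 67.6 67.6 ang 98.7
stand [ 481.7 -185. ] [ 498.9 -292.3] [ 438.3 -302.4] [ 422.3 -193.2] mid [ 460.3 -243.2] len 59.9 108.7 61.4 110.3 ang 99.1
riser far edge [594.2 -54.7] [ 553.9 -288.7] mid [ 574.1 -171.7] len 237.5 237.5 ang 80.2
lip outer [608.1 209.2] [595.1 128.9] mid [601.6 169. ] len 81.4 81.4 ang 80.9
panel inner [576.5 211.8] [564.2 133.2] mid [570.4 172.5] len 79.6 79.6 ang 81.1
side holder top [array([ 451.24401126, -225.66270581]), array([ 467.3306816 , -290.70349099])] [ 459.28734643 -258.1830984 ] 103.89228270111703
```

```bash
python3 - <<'E'
from plant import r
from h import *
d=np.radians
for a in (81,-99): print(a,r.solve_ik([586,171,220],quat(d(a))))
for a in (99,-81): print(a,r.solve_ik([463,-254,180],quat(d(a))))
r.move_pose([586,171,230],quat(d(81))) if r.solve_ik([586,171,230],quat(d(81))) is not None else None
f=wrist(r,"w1"); print(f["fx"],f["cx"],f["cy"],np.round(f["tool_from_camera"],2).tolist(),r.read_clock())
print(r.read_tool_pos())
E
```

```text
81 [ 2.23932430e-01  4.26329456e-01  1.31625303e+00 -4.44089210e-16
  1.39901016e+00  3.81012062e-01]
-99 None
99 [-5.71125962e-01  2.73658241e-01  1.61565209e+00 -4.44089210e-16
  1.25228232e+00 -7.28205595e-01]
-81 [-5.71125962e-01  2.73658241e-01  1.61565209e+00 -4.44089210e-16
  1.25228232e+00  2.41338706e+00]
371.64829954431775 316.85055676448286 239.44033437898318 [[-0.0, -0.96, -0.26, 75.99], [1.0, -0.0, -0.0, -0.07], [0.0, -0.26, 0.96, -179.07], [0.0, 0.0, 0.0, 1.0]] 1.8583
[585.61003695 172.02858231 230.02874989]
```

View pics/w1.png

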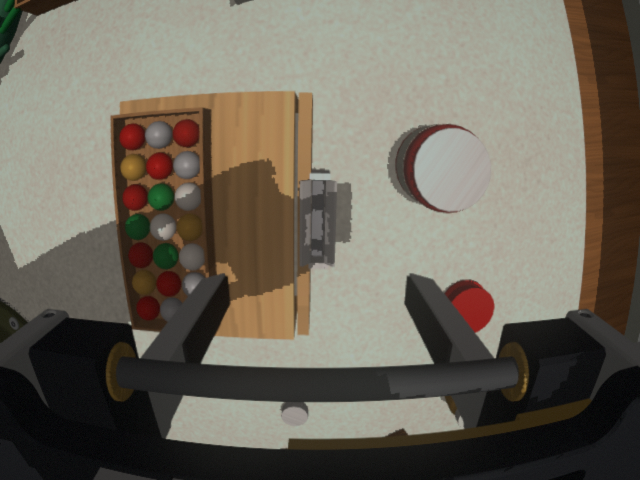

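The wrist view shows the slot at about columns 300–337, rows 175–267. The tray is clear to its left. I'll enlarge the slot.

```bash
python3 - <<'E'
import cv2
t=cv2.imread("pics/w1.png")
cv2.imwrite("pics/crop2.png",cv2.resize(t[165:285,270:370],(500,600),interpolation=cv2.INTER_CUBIC))
E
```

```text
(no output)
```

View pics/crop2.png

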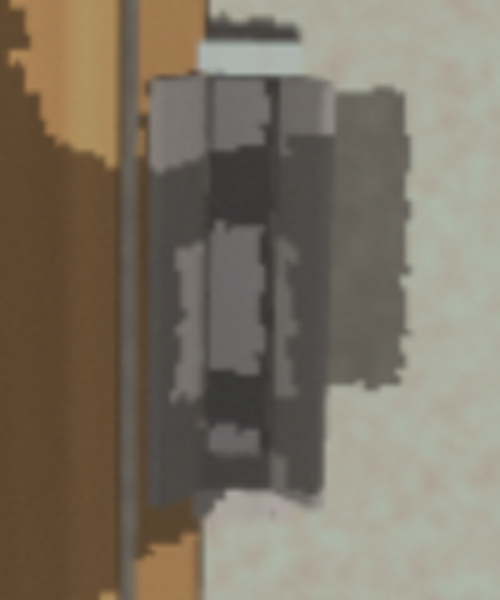

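The crop shows the flare edges at x≈150 and x≈329, the straight part at x≈208–275, and the ends at y≈78 and y≈500. I'll cast these, then move over the holder.

```bash
python3 - <<'E'
from plant import r
from h import *
f=pickle.load(open("w1.pkl","rb"))
def q(P,z):
    W=np.array([fonz(f,(270+x/5,165+y/5),z) for x,y in P]); 
    e=W[0]-W[1]; print(z,np.round(W,1).tolist(),"len",np.linalg.norm(e),np.degrees(np.arctan2(e[1],e[0])),"mid",W.mean(0)); return W
A=q([(150,80),(150,503)],80); B=q([(333,78),(325,503)],80); print("mouth",(A+B).mean(0)/2*1, np.linalg.norm((A-B).mean(0)),(A.mean(0)+B.mean(0))/2)
C=q([(210,80),(205,490)],70); D=q([(277,78),(272,490)],70); print(np.linalg.norm((C-D).mean(0)),(C.mean(0)+D.mean(0))/2)
E=q([(123,0),(127,600)],80)
r.move_pose([463,-254,190],quat(np.radians(99))); wrist(r,"w2"); print(r.read_clock())
E
```

```text
80 [[576.7, 213.6], [563.5, 135.5]] len 79.23685863086706 80.43883326661808 mid [570.08411913 174.5530632 ]
80 [[608.8, 208.9], [595.9, 130.4]] len 79.60316360051775 80.69171173270358 mid [602.38236638 169.66112815]
mouth [586.23324276 172.10709568] 32.66661605023229 [586.23324276 172.10709568]
70 [[586.9, 210.9], [573.4, 133.1]] len 78.93969745579389 80.17904755502674 mid [580.1462396  171.97472281]
70 [[599.0, 209.3], [586.2, 131.1]] len 79.30723699000968 80.6658249131392 mid [592.60584686 170.20500895]
12.584661306222745 [586.37604323 171.08986588]
80 [[574.3, 228.5], [555.8, 116.7]] len 113.26456067304072 80.61527891162486 mid [565.03617987 172.62351528]
3.5417
```

View pics/w2.png

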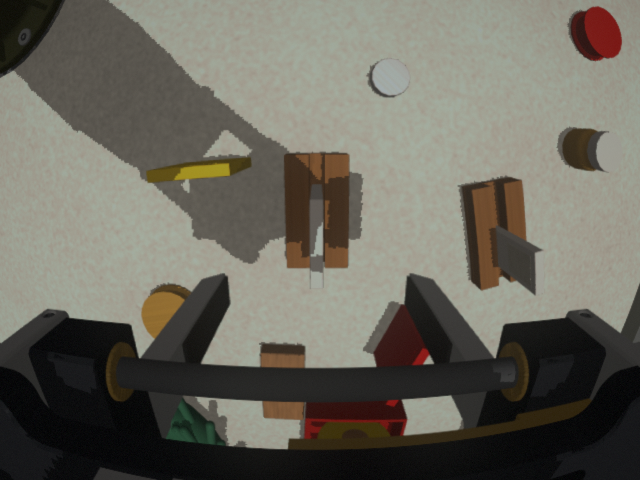

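The wrist view shows the wide holder in its stand at (317,185–289), between the fingers. The narrow one is at (515,260). I'll mask the holder here, cast its upper edge to z=103 and measure.

```bash
python3 - <<'E'
from h import *
f=pickle.load(open("w2.pkl","rb"))
for p in [(310,289),(324,289),(309,230),(324,230),(311,184),(323,184)]: print(p,fonz(f,p,103),fonz(f,p,28))
for p in [(285,154),(348,154),(288,267),(349,267)]: print(p,fonz(f,p,28))
t=cv2.imread("pics/w2.png")
cv2.imwrite("pics/crop3.png",cv2.resize(t[145:295,270:370],(400,600),interpolation=cv2.INTER_CUBIC))
E
```

```text
(310, 289) [ 463.43379621 -290.45491293] [ 466.89024901 -322.03895735]
(324, 289) [ 474.15674948 -288.75833363] [ 480.63467103 -319.86432306]
(309, 230) [ 455.6106287  -244.04585715] [ 456.86270221 -262.55295271]
(324, 230) [ 466.53899974 -242.31711288] [ 470.87042375 -260.33709013]
(311, 184) [ 451.85475992 -210.13490196] [ 452.0485205  -219.08671095]
(323, 184) [ 460.3716576  -208.78746141] [ 462.96527385 -217.35959426]
(285, 154) [ 424.29816265 -195.22105879]
(348, 154) [ 481.09108344 -186.24815626]
(288, 267) [ 442.20077564 -302.45191816]
(349, 267) [ 500.97555714 -293.16555105]
```

View pics/crop3.png

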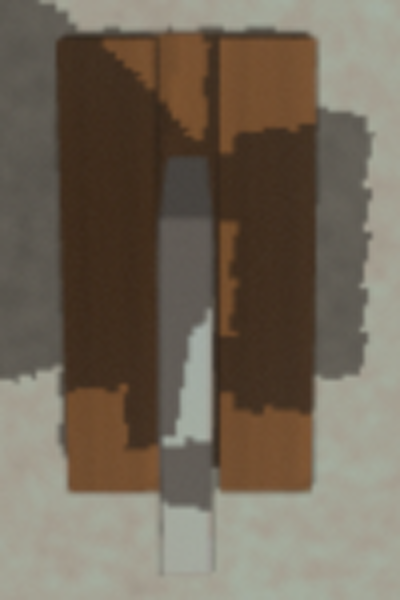

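```bash
python3 - <<'E'
from plant import r
from h import *
f=pickle.load(open("w2.pkl","rb"))
e1=(fonz(f,(309.75,198.75),103)+fonz(f,(323.5,198.75),103))/2; e2=(fonz(f,(309.75,288.5),103)+fonz(f,(323.5,288.5),103))/2
c=(e1+e2)/2; d=e1-e2; ang=np.degrees(np.arctan2(d[1],d[0])); print(e1,e2,c,np.linalg.norm(d),ang)
assert 64<np.linalg.norm(d)<76 and 96<ang<102
q=quat(np.radians(ang))
r.set_gripper(0.5)
r.move_pose([*c,130],q); r.line_to([*c,60],v=120); print(r.read_tool_pos(),r.read_force())
r.set_gripper(0); r.hold(.2); print(r.read_finger_gap(),r.read_grip_force(),r.read_force())
r.line_to([*c,190],v=120); r.hold(.1)
print(r.read_tool_pos(),r.read_finger_gap(),r.read_force(),r.read_clock())
wrist(r,"w3")
E
```

```text
[ 457.5276674  -220.13920673] [ 468.44213091 -289.23506668] [ 462.98489916 -254.6871367 ] 69.95257947866759 98.97634084232078
[ 463.53863684 -255.03497199   61.09580996] [-0.37884809 -0.93264303 -0.07040706]
0.1077923450164945 30.00035047531128 [-0.98438281  0.34931023  2.24924765]
[ 462.77965809 -254.55804214  189.30846267] 0.10609867833771572 [-0.51739499  0.66759811 -1.37518348] 7.6833
```

View pics/w3.png

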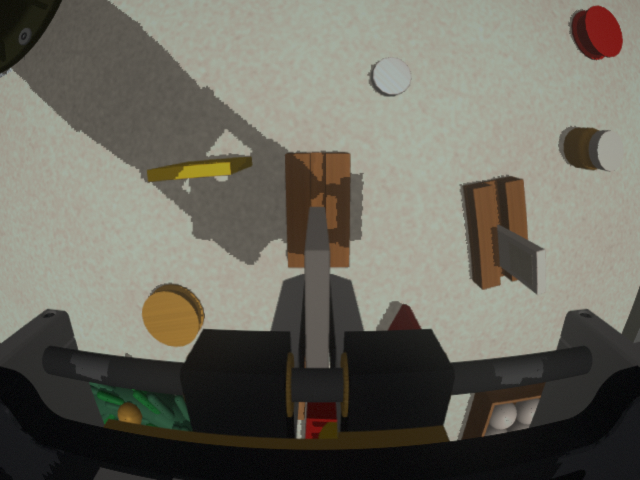

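The holder is gripped (gap about 10 mm) and lifted clear, and the neighbours are untouched. Next I carry it over the slot and lower it while watching the force.

```bash
python3 - <<'E'
from plant import r
from h import *
q=quat(np.radians(80.5)); s=(586.4,171.5)
r.move_pose([*s,190],q)
r.line_to([*s,145],v=100); r.hold(.2)
print(r.read_tool_pos(),r.read_force(),r.read_clock())
for z in (134,126,118,113,110):
    r.line_to([*s,z],v=50); r.hold(.1); F=np.array(r.read_force()); print(z,np.round(r.read_tool_pos(),1),np.round(F,1),np.round(r.read_ft_torque(),2),round(r.read_finger_gap(),3))
    if abs(F[:2]).max()>10 or abs(F[2])>12: break
print(r.read_clock())
wrist(r,"w4")
E
```

```text
[586.68949592 171.54481536 145.75413802] [ 1.07490816  0.63916918 -0.11597486] 10.1583
134 [586.4 171.5 134. ] [-0.4 -0.5 -0.8] [-0.05  0.05 -0.02] 0.104
126 [586.4 171.5 126. ] [-0.3 -0.3 -0.2] [-0.03  0.02 -0.03] 0.108
118 [586.4 171.5 118. ] [-0.6  0.6 -1.3] [-0.06  0.06 -0.03] 0.105
113 [586.4 171.5 112.9] [-0.7 -0.2 -0.7] [-0.09  0.08 -0.06] 0.102
110 [586.4 171.5 110. ] [-0.2  0.1 -1. ] [-0.05  0.07  0.03] 0.103
12.1417
```

View pics/w4.png

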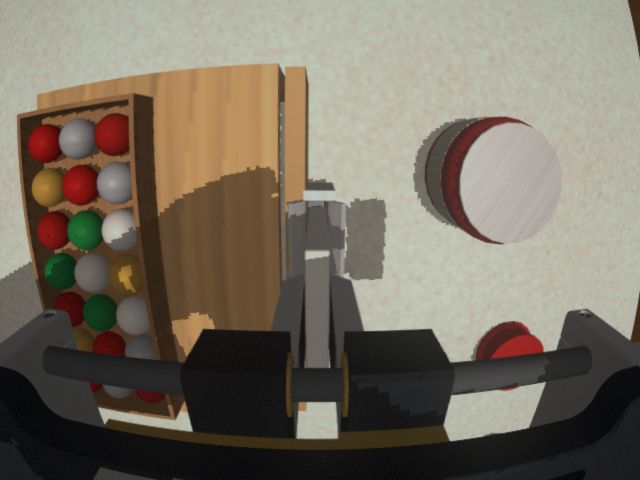

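The plate stands inside the channel at (317,270) and nothing touches. I'll press on until the force rises past the spring's 9 N.

```bash
python3 - <<'E'
from plant import r
from h import *
s=(586.4,171.5)
for z in (107,105,103,101,99,98,97,96,95,94,93):
    r.line_to([*s,z],v=40); r.hold(.1); F=np.mean([r.read_force() for _ in range(3)],0); print(z,np.round(r.read_tool_pos(),1),np.round(F,1),np.round(r.read_ft_torque(),2),round(r.read_finger_gap(),3),round(r.read_clock(),2))
    if abs(F[:2]).max()>12 or F[2]>18: break
E
```

```text
107 [586.5 171.5 107.1] [0.2 0.8 0.6] [ 0.02 -0.05  0.01] 0.108 12.54
105 [586.5 171.5 105.2] [ 0.3 -0.2  2.5] [-0.02 -0.09 -0.01] 0.1 12.89
103 [586.5 171.5 103.2] [0.7 0.6 4.4] [ 0.01 -0.09  0.  ] 0.108 13.24
101 [586.5 171.6 101.2] [ 0.6 -0.4  5.1] [-0.01 -0.18  0.06] 0.106 13.59
99 [586.5 171.5  99.3] [ 0.2 -0.5  6. ] [-0.02  0.   -0.  ] 0.109 13.94
98 [586.5 171.5  98.4] [ 0.4 -1.1  7. ] [-0.07  0.04  0.01] 0.104 14.29
97 [586.6 171.5  97.5] [-0.2 -0.4  8.5] [-0.06  0.17 -0.  ] 0.103 14.64
96 [586.6 171.6  97. ] [-2.9 -0.9 12.6] [-0.2   0.69  0.04] 0.104 14.99
95 [586.6 171.6  97. ] [-6.4 -0.8 20.5] [-0.36  1.62 -0.03] 0.103 15.34
```

The hard stop came at TCP z=97.0, as predicted (lower edge at 45 mm), with the force rising past 9 N. I'll check that it stays steady and take one look.

```bash
python3 - <<'E'
from plant import r
from h import *
for _ in range(3):
    r.hold(.5); print(np.round(r.read_tool_pos(),2),np.round(r.read_force(),1),round(r.read_grip_force(),1))
f=r.grab_frame("side")["img"][:,:,::-1]; 
wrist(r,"w5"); w=cv2.imread("pics/w5.png")
cv2.imwrite("pics/fin.png",np.hstack([cv2.resize(f[100:340,140:460],(400,300)),cv2.resize(w[150:330,200:440],(400,300))])); print(r.read_clock())
E
```

```text
[586.67 171.57  96.98] [-6.6 -1.2 20.9] 30.0
[586.65 171.58  96.97] [-5.9 -1.2 21.8] 30.0
[586.67 171.58  96.96] [-6.1 -1.1 21. ] 30.0
16.9417
```

View pics/fin.png

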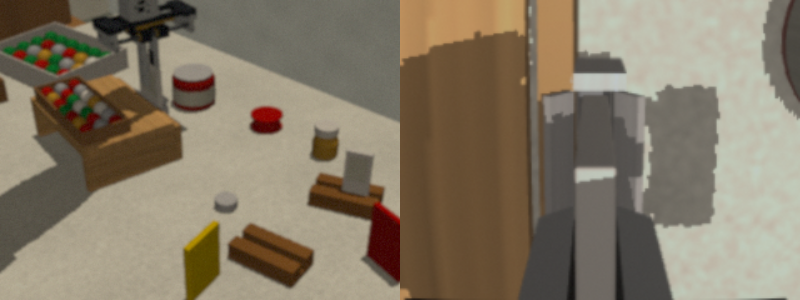

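The pictures show stand_a empty, the other things in place, and the plate centred in the slot at (595,170) with both finger tips above the riser.

```bash
python3 -c "
from plant import r
print(r.job_done())"
```

```text
the job is handed in; nothing more can be done
None
```

The wide holder is in the riser's slot with the sprung bar pressed onto its stop (hard stop at the predicted height, about 21 N), still gripped, and was handed in at about 17 s with the narrow holder and everything else left in place.

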